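# Lift a cleaned cutter wheel off its drip stand with the lifter

## Robot

A 6-joint arm with a two-finger parallel gripper is mounted at the origin on a cart in front of the work surface, level with it; the furniture and walls round the work are solid. World frame = base frame: x ahead of the robot, y to its left, z up, the work surface at z = 0. Lengths are in mm, angles in rad, forces in N, time in s.
With the tool pointing down it reaches from about 375 to 900 mm from the base axis. Payload 3.1 kg.
Tool frame: the origin (TCP) lies at the very end of the fingers, on their centre line; the grasp point (between the pads) lies 19 mm behind it; z points along the fingers, y is the line along which they close (so a half turn about z gives the same grasp; the last joint's range is limited). The gripper opens to 85 mm and grips with 20 to 120 N. Pads are 22 mm wide; open, the fingers measure 114 mm over their backs; the gripper's body (76 mm by 85 mm) begins 54 mm behind the grasp point. The pads swing forward as they close: fully open they stand 13 mm farther back than shut.
Start: joints at [-1.498, 0.527, 1.433, -0, 1.181, -0.178], TCP at [155.742, -605.261, 231.31] pointing down, gripper open.
Joint ranges: [-3.08, 3.08], [-0.75, 2.2], [0.22, 2.44], [-1.43, 4.57], [0, 2.65], [-2.85, 2.85]. Speed limits (rad/s): [2.79, 2.79, 3.14, 3.14, 3.14, 3.14].

## Interface

Orientations are given as [roll, pitch, yaw] about the fixed x, y, z axes, in that order (R = Rz(yaw) Ry(pitch) Rx(roll)).
In Python, from cell import telemetry, eyes, close_job gives the robot as it stands.
- The arm moves only by the tool drive_tool, never from a script. Its argument "moves" is a list of rows, each an object of numbers: "dx", "dy", "dz": the shift along the tool's x, y, z scaled (see below); "rx", "ry", "rz": the turn, a rotation vector about the tool's x, y, z scaled (see below). A call has 1 to 10 rows; each row shifts and turns the commanded pose from where the row before left it, along the tool's axes as they then stand; what a row does not reach is not made up. The controller multiplies each number of a shift by 0.03 m and each number of a turn by 45 degrees. A row lasts 1/12 s, in which the tool goes at most 41.7 mm and 7.16 degrees, less where a joint would pass 70% of its speed; a pose out of reach is approached as far as the arm can. A call with a number of a shift or a turn outside -1 to 1 is refused whole. A call with a gripper value outside its range is refused whole. "hand" is the opening, from -1 (shut) to 1 (fully open), set as the call begins (left out, the last holds). The fingers move at their own pace and stop on an object; "newtons" is the grip in N (left out, the last holds). Time passes only in rows, so rows that do not move let the fingers close. It gives the time, the measured TCP pose, the force, the opening and the grip force at its end, in the units of the state.
- telemetry.state(): the state, without advancing time (a new reading comes with each control period).
- eyes.snapshot(name): name is "side" or "top" or "wrist"; returns the picture (480x640x3 uint8, red, green, blue); there is no depth.
- eyes.calibration(name): a dict with "fx", "fy", "cx", "cy" (pixels), "k1" (the pictures are not rectified: a ray, as slopes to the right and down, at radius r is drawn at 1 + k1 r^2 times it, then the intrinsics apply), "extrinsics" (4x4, takes a point from camera to world coordinates). Camera axes: x right, y up, looking along -z (the intrinsics and any distortion apply to the point x, -y, -z); pixel columns grow to the right and rows downward; lengths in mm; the calibration is good to about 2 mm. A picture is of the moment at which its call begins: read the wrist's pose just before it. calibration takes no time and is no camera call; for the wrist camera it gives the pose at the moment of the call.
- close_job(): hands the job in; it is judged then, once.
The state is a dict: "clock": time; "joints": joint angles; "joint_vel": joint speeds; "effort": joint torques, N m; "tcp_pos": TCP position; "orientation": TCP orientation; "wrist_force": force on the tool from outside, world axes, zero at the start; "ft_torque": the same for the moment, N m; "width": opening from 0.0 (shut) to 1.0 (fully open); "grip_force": force on a finger pad.
Only numpy, scipy, OpenCV 4.12 (cv2) and the standard library are available. Lean on these libraries where they do the work, as an engineer would, in place of code of your own. Each camera call takes 0.05 s, during which the arm holds its last target. There are 200 camera calls.

## Task

The two key-cutter wheels on the drip stands have just been cleaned and must not be touched by the gripper. Take the lifter by its upright handle, slide its flat tongue through the stand under the larger wheel while the wheel still rests there, lift that wheel clear and hold it up level and steady for inspection, about 20 cm above the worktop. Finish while still holding it there on the lifter; do not drop it or put it down, and leave the smaller wheel undisturbed on its stand.

Things in the scene. Friction and masses are not known exactly. Their poses are not given: they have to be found in the camera images.
- wheel_large: the larger toothed steel cutter wheel, a disc of 64 mm diameter, 8 mm thick at the hub and 6 mm at the rim, about 0.09 kg, lying flat across the two ledges of one of the two stands, roughly at its middle (within 8 mm along x, 2 mm along y). Origin: centre of its underside; z up. Either wheel may be on either stand.
- wheel_small: the smaller toothed steel cutter wheel, 50 mm diameter, 8 mm thick, lying flat across the two ledges of one of the two stands, roughly at its middle (within 8 mm along x, 2 mm along y). Origin: centre of its underside; z up. Either wheel may be on either stand.
- stand_right: the right one (smaller y) of two fixed drip stands of dark bare steel sheet: a channel 84 (x) x 84 (y) x 44 mm high, open at both x ends, yaw within 0.45 rad. Origin: centre of its underside. Two ledges 4 mm thick along x carry a wheel; tops at z = 40 mm, a 36 mm gap (y = -18 to 18) between them, rims outside them to z = 44 mm. Below them it is free from z = 7 to 36 mm.
- stand_left: the left one (larger y) of two fixed drip stands of dark bare steel sheet: a channel 84 (x) x 84 (y) x 44 mm high, open at both x ends, yaw within 0.45 rad. Origin: centre of its underside. Two ledges 4 mm thick along x carry a wheel; tops at z = 40 mm, a 36 mm gap (y = -18 to 18) between them, rims outside them to z = 44 mm. Below them it is free from z = 7 to 36 mm.
- lifter: loose lifter, about 0.25 kg, standing on its flat underside. Origin: on the underside, below the handle's axis; x along the tongue to its tip, z up. Steel tongue 24 mm wide, 4 mm thick, its rounded tip at x = 142 mm, underside z = 0. Heel plate under the handle 50 x 60 mm (x = -28 to 22 mm), 6 mm high, too wide for a stand's gap; a thin steel neck above it.
- tongue_seat (a point): point on top of the lifter's tongue (x = 90 mm, z = 4 mm in the lifter's frame) over which the middle of the wheel is best carried.
- handle_grip (a point): point on the axis of the lifter's black upright handle, 90 mm above the lifter's underside, where to grip it from above; axes as the lifter's. The handle is 24 x 24 mm square, sides parallel to x and y, from 51 to 117 mm above the underside; a collar 30 x 30 mm lies just below it.

How it is judged:
By the outcome, as a careful person would: the job done as asked, in the order asked, and still so for the second after the job is handed in, while the arm keeps its last pose, push and grip.
It also fails if it takes over 45 s, if anything falls off the work surface, if the arm or the gripper's body presses on something with over 40 N, if the wrist force passes 120 N, or if a joint passes its speed limit or range.

## Working session

There is one attempt and no reset: what is moved stays moved. The work goes in short steps, Python scripts to look and compute and a tool call to move; the robot and the scene stay as the last step left them, time stands still between calls to the robot, and variables do not carry over. Pictures are saved under pics/ and viewed, at most 10 in all, crops included, and the job is handed in when it is done.

Besides the shell and the picture viewer there is one more tool, called after "Emit:" as a command line: name --argument value ..., lists and objects as JSON in quotes. drive_tool: Moves the arm, as the interface text tells. Shifts and turns lie within -1 to 1; 1 stands for 0.03 m of shift or 45 degrees of turn. Its arguments: {"type":"object","properties":{"moves":{"type":"array"},"hand":{"type":"number"},"newtons":{"type":"number"}},"required":["moves"]}

```bash
mkdir -p pics; cat > h.py <<'E'
import numpy as np, cv2
from cell import telemetry, eyes, close_job
def snap(n,f):
    c=eyes.calibration(n); im=eyes.snapshot(n); cv2.imwrite(f'pics/{f}.png',im[:,:,::-1]); np.save(f'pics/{f}.npy',np.array([c['fx'],c['fy'],c['cx'],c['cy'],c['k1']]+list(np.array(c['extrinsics']).ravel()))); return im
def load(f): return cv2.imread(f'pics/{f}.png')[:,:,::-1], np.load(f'pics/{f}.npy')
def rays(c,px):
    px=np.atleast_2d(np.array(px,float)); K=np.array([[c[0],0,c[2]],[0,c[1],c[3]],[0,0,1]])
    u=cv2.undistortPoints(px[:,None],K,np.array([c[4],0,0,0,0.]))[:,0]
    T=c[5:].reshape(4,4); d=np.c_[u[:,0],-u[:,1],-np.ones(len(u))]@T[:3,:3].T
    return T[:3,3],d
def plane(c,px,z):
    o,d=rays(c,px); return o+d*((z-o[2])/d[:,2])[:,None]
def proj(c,P):
    T=c[5:].reshape(4,4); p=(np.atleast_2d(P)-T[:3,3])@T[:3,:3]; x=p[:,0]/-p[:,2]; y=-p[:,1]/-p[:,2]; s=1+c[4]*(x*x+y*y)
    return np.c_[c[0]*x*s+c[2],c[1]*y*s+c[3]]
E
python3 - <<'E'
from h import *
a=snap('top','top0'); b=snap('side','side0')
for f in('top0','side0'): print(np.round(load(f)[1],3))
print(telemetry.state())
E
```

```text
[ 4.695310e+02  4.695310e+02  3.234990e+02  2.360630e+02 -4.200000e-02
  3.000000e-03  9.990000e-01 -4.800000e-02  4.831570e+02 -1.000000e+00
  3.000000e-03  2.000000e-03  6.375700e+01  2.000000e-03  4.800000e-02
  9.990000e-01  1.029944e+03  0.000000e+00  0.000000e+00  0.000000e+00
  1.000000e+00]
[ 5.725140e+02  5.725140e+02  3.178510e+02  2.421390e+02 -1.180000e-01
 -7.070000e-01  6.210000e-01 -3.380000e-01  1.003150e+02 -7.070000e-01
 -6.130000e-01  3.530000e-01  5.111470e+02  1.200000e-02  4.890000e-01
  8.720000e-01  1.195685e+03  0.000000e+00  0.000000e+00  0.000000e+00
  1.000000e+00]
{'clock': 0.1, 'joints': array([-1.49746272e+00,  5.28379234e-01,  1.43379742e+00, -1.00623484e-05,
        1.18140100e+00, -1.78478983e-01]), 'joint_vel': array([-0.00136101, -0.00201799, -0.00351293,  0.00037466, -0.0015299 ,
       -0.00157843]), 'effort': array([-4.14948954e-05, -4.43304777e+01, -1.78586876e+01, -3.36569074e-04,
        3.88103857e-03, -1.53800556e-05]), 'tcp_pos': array([ 155.71454574, -604.61399769,  230.4203746 ]), 'orientation': array([-3.13963753e+00, -3.43249469e-04,  2.51816080e-01]), 'wrist_force': array([-0.30012234, -0.64922768,  0.03967492]), 'ft_torque': array([-0.00728784,  0.03427943,  0.01706936]), 'grip_force': 0.0, 'width': 1.0043561717516756}
```

View pics/top0.png

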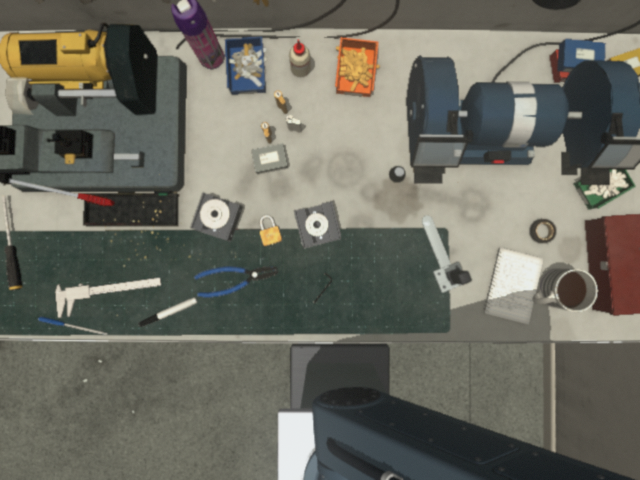

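View pics/side0.png

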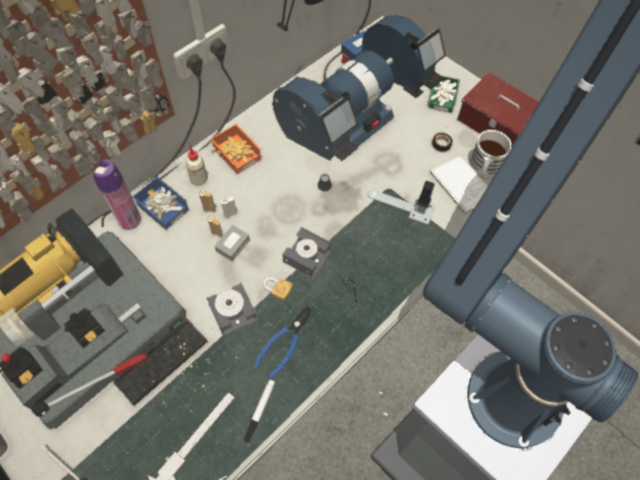

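The top view shows stands at about (216,214) and (318,224), with the lifter's tip at (428,220) and its heel and handle near (450,275). Next I'll zoom in and measure.

```bash
python3 - <<'E'
from h import *
im,c=load('top0'); im2,c2=load('side0')
z=lambda i,x,y,w,h,s:cv2.resize(i[y:y+h,x:x+w],None,fx=s,fy=s,interpolation=cv2.INTER_CUBIC)
A=z(im,185,185,160,70,5)          # 800x350
B=z(im,410,210,70,90,2.7); C=z(im2,200,220,140,120,2); D=z(im2,360,170,90,60,3)
cv=np.zeros((600,800,3),np.uint8); cv[:350]=A
for x,i in((0,B),(200,C),(490,D)): cv[355:355+i.shape[0],x:x+i.shape[1]]=i[:245]
cv2.imwrite('pics/z0.png',cv[:,:,::-1])
# wheel/stand masks in top
for nm,i,cc,boxes in(('top',im,c,[(188,188,58,54),(290,196,58,54)]),('side',im2,c2,[(205,282,52,52),(280,226,52,50)])):
  g=cv2.cvtColor(i,cv2.COLOR_RGB2GRAY); hsv=cv2.cvtColor(i,cv2.COLOR_RGB2HSV)
  for x,y,w,h in boxes:
    m=((g[y:y+h,x:x+w]>165)&(hsv[y:y+h,x:x+w,1]<25)).astype(np.uint8)
    for k in cv2.findContours(m,cv2.RETR_EXTERNAL,cv2.CHAIN_APPROX_NONE,offset=(x,y))[0]:
      if cv2.contourArea(k)>150: 
        (u,v),ax,_=cv2.fitEllipse(k); P=plane(cc,[(u,v)],47)[0]; print(nm,(u,v),ax,np.round(P,1), cv2.contourArea(k))
E
```

```text
top (214.5804901123047, 214.24819946289062) (26.04669952392578, 27.477476119995117) [575.4 291.3  47. ] 537.0
top (316.36602783203125, 224.5972137451172) (21.202096939086914, 24.06913948059082) [554.2  76.9  47. ] 379.5
side (220.98106384277344, 305.5521545410156) (37.21550369262695, 51.48379135131836) [581.9 307.9  47. ] 1028.0
side (306.3893127441406, 247.58123779296875) (16.63079833984375, 19.897777557373047) [553.9  75.4  47. ] 249.0
side (304.1266784667969, 253.78250122070312) (50.84894943237305, 57.94166564941406) [546.1  90.3  47. ] 461.0
```

View pics/z0.png

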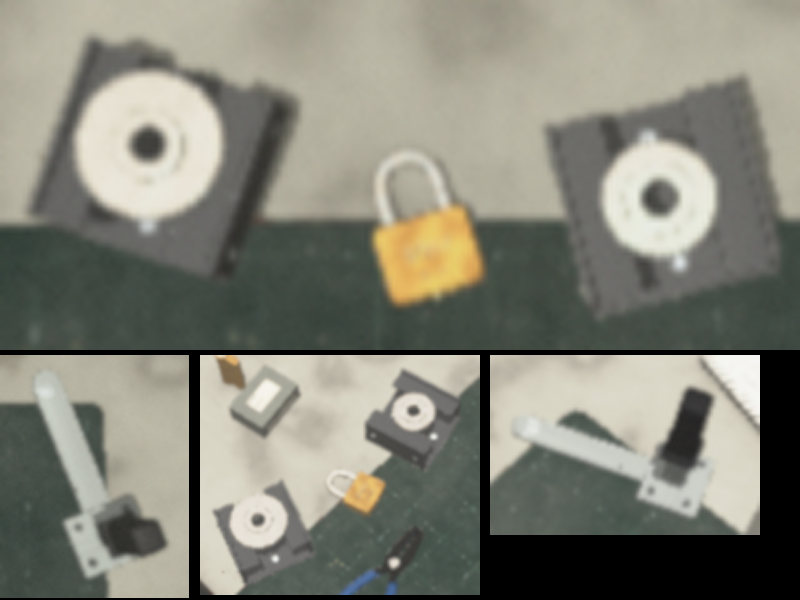

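```bash
python3 - <<'E'
from h import *
im,c=load('top0'); im2,c2=load('side0')
r=lambda *a:print(*[np.round(x,1) if not isinstance(x,str) else x for x in a])
r('handle top',plane(c,[(466.5,278)],117),plane(c2,[(429,184)],117))
P=plane(c,[(426.7,217.4),(444,263.7)],4); r('tongue',P); d=P[0]-P[1]; print('yaw',np.arctan2(d[1],d[0]))
r('wheel hole',plane(c,[(214.6,213.8)],48),plane(c2,[(229,302.5)],48))
q=np.array([(92,40),(32,212),(220,276),(285,90)])/5+185
Q=plane(c,q,44); r('stand corners',Q); print([np.round(np.linalg.norm(Q[i]-Q[i-1]),1) for i in range(4)])
for a,b in((1,0),(2,3)): d=Q[b]-Q[a]; print(np.arctan2(d[1],d[0]))
d=Q[2]-Q[1]; print(np.arctan2(d[1],d[0])+np.pi/2)
w=np.array(eyes.calibration('wrist')['extrinsics']);s=telemetry.state(); r('wristcam',w, s['tcp_pos']); print(eyes.calibration('wrist'))
E
```

```text
handle top [[ 446.  -216.8  117. ]] [[ 446.7 -216.6  117. ]]
tongue [[ 574.  -164.8    4. ]
 [ 472.5 -202.1    4. ]]
yaw 0.3523435214167122
wheel hole [[576.3 291.   48. ]] [[574.7 290.9  48. ]]
stand corners [[620.8 316.4  44. ]
 [547.7 340.7  44. ]
 [521.  260.7  44. ]
 [599.7 234.2  44. ]]
[np.float64(84.9), np.float64(77.0), np.float64(84.3), np.float64(83.0)]
-0.32043032169048663
-0.3245907455968347
-0.32284075802735
wristcam [[ 2.000e-01  9.000e-01  3.000e-01  2.256e+02]
 [-1.000e+00  2.000e-01  1.000e-01 -5.874e+02]
 [-0.000e+00 -3.000e-01  1.000e+00  3.729e+02]
 [ 0.000e+00  0.000e+00  0.000e+00  1.000e+00]] [ 155.7 -604.6  230.4]
{'fx': 343.127670838918, 'fy': 343.127670838918, 'cx': 327.40637925982026, 'cy': 237.93663733786357, 'k1': -0.04636178794401137, 'extrinsics': array([[ 2.48947707e-01,  9.28267631e-01,  2.76304623e-01,
         2.25637095e+02],
       [-9.68514412e-01,  2.39251669e-01,  6.88365687e-02,
        -5.87395630e+02],
       [-2.20758361e-03, -2.84741715e-01,  9.58601733e-01,
         3.72870925e+02],
       [ 0.00000000e+00,  0.00000000e+00,  0.00000000e+00,
         1.00000000e+00]])}
```

Emit:
drive_tool --moves '[{"dx": 1, "dy": -0.8}, {"dx": 1, "dy": -0.8}, {"dx": 1, "dy": -0.8}, {"dx": 1, "dy": -0.8}, {"dx": 1, "dy": -0.8}, {"dx": 1, "dy": -0.8}, {"dx": 1, "dy": -0.8}, {"dx": 1, "dy": -0.8}, {"dx": 1, "dy": -0.8}, {"dx": 1, "dy": -0.8}]'

```text
invalid input
```

Emit:
drive_tool --moves '[{"dx": 1, "dy": -0.8}, {"dx": 0.8, "dy": -0.7}, {"rz": -0.155}, {"rz": -0.155}, {"rz": -0.155}, {"rz": -0.155}, {"rz": -0.155}, {"rz": -0.155}, {"rz": -0.155}, {"rz": -0.155}]'

```text
invalid input
```

Emit:
drive_tool --moves '[{"rz": -0.155}, {"rz": -0.155}, {"rz": -0.155}, {"rz": -0.155}, {"rz": -0.155}, {"rz": -0.1}, {"dz": 0}]'

```text
invalid input
```

```bash
python3 - <<'E'
from h import *
s=telemetry.state(); print(s['clock'],s['tcp_pos'],s['orientation'])
snap('wrist','w1')
E
```

```text
0.1 [ 155.71454574 -604.61399769  230.4203746 ] [-3.13963753e+00 -3.43249469e-04  2.51816080e-01]
```

View pics/w1.png

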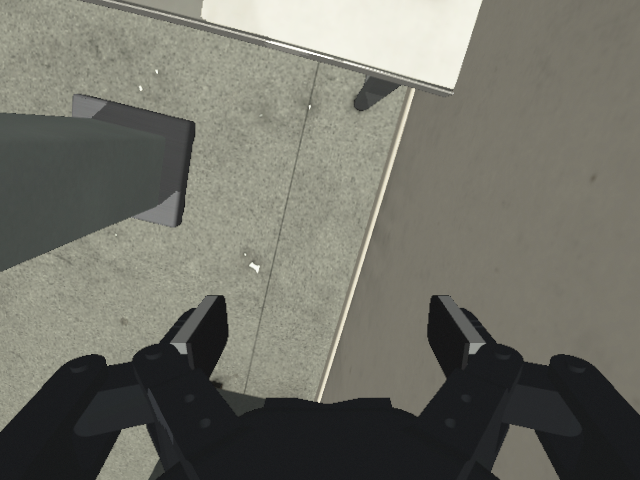

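The moves were refused and the arm is still over the floor at the start. I'll try rows with all six keys.

Emit:
drive_tool --moves '[{"dx": 1, "dy": -0.8, "dz": 0, "rx": 0, "ry": 0, "rz": 0}, {"dx": 1, "dy": -0.8, "dz": 0, "rx": 0, "ry": 0, "rz": 0}]'

```text
clock: 0.32
tcp_pos: [201.2, -544.5, 230.6]
orientation: [3.141, -0.0, 0.248]
wrist_force: [1.3, 0.4, -0.2]
width: 1.001
grip_force: 0.0
```

Emit:
drive_tool --moves '[{"dx": 1, "dy": -0.8, "dz": 0, "rx": 0, "ry": 0, "rz": 0}, {"dx": 1, "dy": -0.8, "dz": 0, "rx": 0, "ry": 0, "rz": 0}, {"dx": 1, "dy": -0.8, "dz": 0, "rx": 0, "ry": 0, "rz": 0}, {"dx": 1, "dy": -0.8, "dz": 0, "rx": 0, "ry": 0, "rz": 0}, {"dx": 1, "dy": -0.8, "dz": 0, "rx": 0, "ry": 0, "rz": 0}, {"dx": 1, "dy": -0.8, "dz": 0, "rx": 0, "ry": 0, "rz": 0}, {"dx": 1, "dy": -0.8, "dz": 0, "rx": 0, "ry": 0, "rz": 0}, {"dx": 1, "dy": -0.8, "dz": 0, "rx": 0, "ry": 0, "rz": 0}, {"dx": 1, "dy": -0.8, "dz": 0, "rx": 0, "ry": 0, "rz": 0}, {"dx": 0.8, "dy": -0.7, "dz": 0, "rx": 0, "ry": 0, "rz": 0}]'

```text
clock: 1.15
tcp_pos: [428.7, -238.8, 231.3]
orientation: [-3.141, -0.0, 0.253]
wrist_force: [-0.1, 0.4, -0.2]
width: 0.998
grip_force: 0.0
```

Emit:
drive_tool --moves '[{"dx": 0, "dy": 0, "dz": 0, "rx": 0, "ry": 0, "rz": -0.155}, {"dx": 0, "dy": 0, "dz": 0, "rx": 0, "ry": 0, "rz": -0.155}, {"dx": 0, "dy": 0, "dz": 0, "rx": 0, "ry": 0, "rz": -0.155}, {"dx": 0, "dy": 0, "dz": 0, "rx": 0, "ry": 0, "rz": -0.155}, {"dx": 0, "dy": 0, "dz": 0, "rx": 0, "ry": 0, "rz": -0.155}, {"dx": 0, "dy": 0, "dz": 0, "rx": 0, "ry": 0, "rz": -0.155}, {"dx": 0, "dy": 0, "dz": 0, "rx": 0, "ry": 0, "rz": -0.155}, {"dx": 0, "dy": 0, "dz": 0, "rx": 0, "ry": 0, "rz": -0.155}, {"dx": 0, "dy": 0, "dz": 0, "rx": 0, "ry": 0, "rz": -0.155}, {"dx": 0, "dy": 0, "dz": 0, "rx": 0, "ry": 0, "rz": -0.155}]'

```text
clock: 1.98
tcp_pos: [427.4, -240.9, 231.1]
orientation: [-3.141, -0.0, 1.475]
wrist_force: [-0.4, -0.3, -0.4]
width: 1.0
grip_force: 0.0
```

Emit:
drive_tool --moves '[{"dx": 0, "dy": 0, "dz": 0, "rx": 0, "ry": 0, "rz": -0.155}, {"dx": 0, "dy": 0, "dz": 0, "rx": 0, "ry": 0, "rz": -0.155}, {"dx": 0, "dy": 0, "dz": 0, "rx": 0, "ry": 0, "rz": -0.155}, {"dx": 0, "dy": 0, "dz": 0, "rx": 0, "ry": 0, "rz": -0.11}, {"dx": 0, "dy": 0, "dz": 0, "rx": 0, "ry": 0, "rz": 0}, {"dx": 0, "dy": 0, "dz": 0, "rx": 0, "ry": 0, "rz": 0}]'

```text
clock: 2.48
tcp_pos: [427.5, -240.9, 231.2]
orientation: [-3.141, -0.0, 1.919]
wrist_force: [-0.3, 0.3, 0.3]
width: 1.0
grip_force: 0.0
```

```bash
python3 - <<'E'
from h import *
s=telemetry.state(); print(s['clock'],s['tcp_pos'],s['orientation'])
snap('wrist','w2')
E
```

```text
2.4833 [ 427.4531098  -240.92156028  231.18571959] [-3.14140754e+00 -3.65762362e-04  1.91851810e+00]
```

View pics/w2.png

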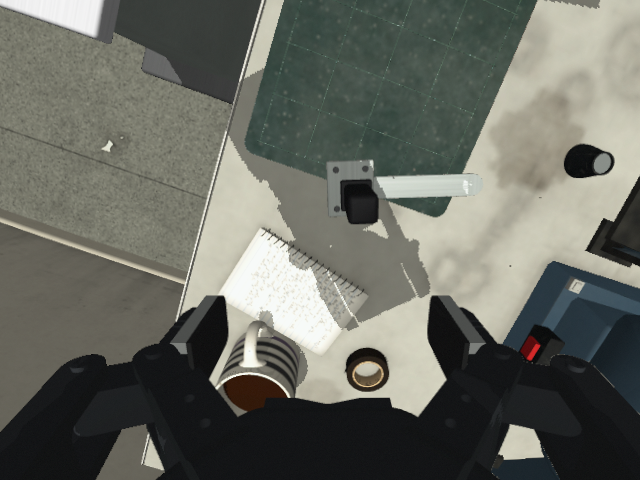

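The wrist view shows the heel plate near (350,188), the handle's top face near (363,208) and the tongue tip at about (480,184).

```bash
python3 - <<'E'
from h import *
im,c=load('w2')
z=cv2.resize(im[150:235,315:495],None,fx=4.4,fy=4.4,interpolation=cv2.INTER_CUBIC)
z=np.clip(255*(z/255.)**0.6,0,255).astype(np.uint8)
cv2.imwrite('pics/z2.png',z[:,:,::-1])
# tongue edges per column, sub-pixel by gradient
g=cv2.cvtColor(im,cv2.COLOR_RGB2GRAY).astype(float)
U=[];L=[]
for u in range(382,450,2):
    col=np.diff(g[165:210,u]); U.append((u,165.5+col.argmax())); L.append((u,165.5+col.argmin()))
for e in(U,L):
    P=plane(c,e,4); k=np.polyfit(P[:,0],P[:,1],1); r=abs(np.polyval(k,P[:,0])-P[:,1]); P=P[r<2]; k=np.polyfit(P[:,0],P[:,1],1)
    print(len(P),np.arctan(k[0]),np.polyval(k,500)); 
print(np.round(plane(c,[(481.5,184)],4),1))
E
```

```text
Traceback (most recent call last):
TypeError: expected non-empty vector for x
```

View pics/z2.png

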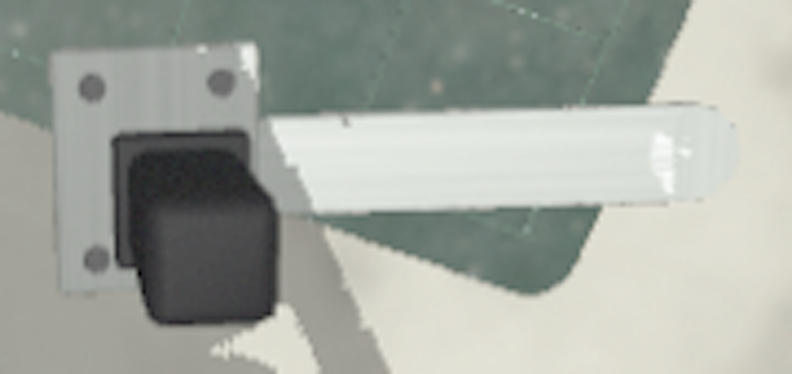

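```bash
python3 - <<'E'
from h import *
im,c=load('w2')
f=lambda l:(np.array(l,float)+.5)/4.4+[314.5,149.5]
for a in([(270,118),(690,102)],[(330,213),(690,201)]):
    P=plane(c,f(a),4); d=P[1]-P[0]; print(P.round(1).tolist(),np.arctan2(d[1],d[0]))
print('tip',plane(c,f([(738,150)]),4))
H=plane(c,f([(152,208),(277,203),(279,318),(155,324)]),117); print('top',H.round(1),H.mean(0))
E_=plane(c,f([(52,50),(257,42),(62,293)]),6); print('heel',E_.round(1)); 
d=E_[1]-E_[0];print(np.linalg.norm(d),np.linalg.norm(E_[2]-E_[0]),np.arctan2(d[1],d[0]))
t=np.arctan2(d[1],d[0]); x=np.array([np.cos(t),np.sin(t)]);y=np.array([-x[1],x[0]]); print('origin from heel',(E_[1]+E_[2])[:2]/2+3*x)
E
```

```text
[[465.0, -194.2, 4.0], [560.1, -155.1, 4.0]] 0.39007368483430693
[[487.8, -210.7, 4.0], [570.9, -177.1, 4.0]] 0.38454070040866606
tip [[ 576.55514356 -161.50946004    4.        ]]
top [[ 432.8 -209.   117. ]
 [ 452.6 -200.9  117. ]
 [ 460.6 -219.5  117. ]
 [ 440.6 -227.9  117. ]] [ 446.63291269 -214.34116911  117.        ]
heel [[ 409.7 -196.9    6. ]
 [ 455.  -178.5    6. ]
 [ 432.2 -252.     6. ]]
48.924771138000864 59.45719846302021 0.3871999602316145
origin from heel [ 446.41353857 -214.07087752]
```

Emit:
drive_tool --moves '[{"dx": 0, "dy": 0, "dz": 0, "rx": 0, "ry": 0, "rz": -0.05}, {"dx": 0.58, "dy": 0.92, "dz": 0, "rx": 0, "ry": 0, "rz": 0}, {"dx": 0, "dy": 0, "dz": 1, "rx": 0, "ry": 0, "rz": 0}, {"dx": 0, "dy": 0, "dz": 1, "rx": 0, "ry": 0, "rz": 0}, {"dx": 0, "dy": 0, "dz": 0.5, "rx": 0, "ry": 0, "rz": 0}, {"dx": 0, "dy": 0, "dz": 0, "rx": 0, "ry": 0, "rz": 0}, {"dx": 0, "dy": 0, "dz": 0, "rx": 0, "ry": 0, "rz": 0}]'

```text
clock: 3.12
tcp_pos: [446.2, -214.2, 155.8]
orientation: [-3.141, -0.002, 1.959]
wrist_force: [0.7, 0.5, 0.5]
width: 1.004
grip_force: 0.0
```

Well aligned. Now I'll descend 85 mm and grip.

Emit:
drive_tool --moves '[{"dx": 0, "dy": 0, "dz": 0.8, "rx": 0, "ry": 0, "rz": 0}, {"dx": 0, "dy": 0, "dz": 0.8, "rx": 0, "ry": 0, "rz": 0}, {"dx": 0, "dy": 0, "dz": 0.7, "rx": 0, "ry": 0, "rz": 0}, {"dx": 0, "dy": 0, "dz": 0.5, "rx": 0, "ry": 0, "rz": 0}, {"dx": 0, "dy": 0, "dz": 0, "rx": 0, "ry": 0, "rz": 0}]'

```text
clock: 3.53
tcp_pos: [446.1, -214.5, 71.3]
orientation: [-3.141, -0.002, 1.959]
wrist_force: [0.1, 0.1, 0.2]
width: 0.998
grip_force: 0.0
```

Emit:
drive_tool --moves '[{"dx": 0, "dy": 0, "dz": 0, "rx": 0, "ry": 0, "rz": 0}, {"dx": 0, "dy": 0, "dz": 0, "rx": 0, "ry": 0, "rz": 0}, {"dx": 0, "dy": 0, "dz": 0, "rx": 0, "ry": 0, "rz": 0}, {"dx": 0, "dy": 0, "dz": 0, "rx": 0, "ry": 0, "rz": 0}, {"dx": 0, "dy": 0, "dz": 0, "rx": 0, "ry": 0, "rz": 0}, {"dx": 0, "dy": 0, "dz": 0, "rx": 0, "ry": 0, "rz": 0}, {"dx": 0, "dy": 0, "dz": 0, "rx": 0, "ry": 0, "rz": 0}, {"dx": 0, "dy": 0, "dz": 0, "rx": 0, "ry": 0, "rz": 0}, {"dx": 0, "dy": 0, "dz": 0, "rx": 0, "ry": 0, "rz": 0}, {"dx": 0, "dy": 0, "dz": 0, "rx": 0, "ry": 0, "rz": 0}]' --hand -1 --newtons 90

```text
clock: 4.37
tcp_pos: [447.2, -215.1, 73.5]
orientation: [3.141, 0.002, 1.96]
wrist_force: [-0.4, -0.7, 6.4]
width: 0.276
grip_force: 89.3
```

Emit:
drive_tool --moves '[{"dx": 0, "dy": 0, "dz": -0.3, "rx": 0, "ry": 0, "rz": 0}, {"dx": 0, "dy": 0, "dz": -0.7, "rx": 0, "ry": 0, "rz": 0}, {"dx": 0, "dy": 0, "dz": -1, "rx": 0, "ry": 0, "rz": 0}, {"dx": 0, "dy": 0, "dz": -1, "rx": 0, "ry": 0, "rz": 0}, {"dx": 0, "dy": 0, "dz": -0.6, "rx": 0, "ry": 0, "rz": 0}, {"dx": 0, "dy": 0, "dz": -0.3, "rx": 0, "ry": 0, "rz": 0}, {"dx": 0, "dy": 0, "dz": 0, "rx": 0, "ry": 0, "rz": 0.08}, {"dx": 0, "dy": 0, "dz": 0, "rx": 0, "ry": 0, "rz": 0.14}, {"dx": 0, "dy": 0, "dz": 0, "rx": 0, "ry": 0, "rz": 0.14}, {"dx": 0, "dy": 0, "dz": 0, "rx": 0, "ry": 0, "rz": 0.14}]'

```text
clock: 5.2
tcp_pos: [445.6, -213.7, 188.7]
orientation: [-3.14, -0.002, 1.562]
wrist_force: [-0.2, 0.0, -3.5]
width: 0.268
grip_force: 88.6
```

Emit:
drive_tool --moves '[{"dx": 0, "dy": 0, "dz": 0, "rx": 0, "ry": 0, "rz": 0.14}, {"dx": 0, "dy": 0, "dz": 0, "rx": 0, "ry": 0, "rz": 0.14}, {"dx": 0, "dy": 0, "dz": 0, "rx": 0, "ry": 0, "rz": 0.09}, {"dx": 0, "dy": 0, "dz": 0, "rx": 0, "ry": 0, "rz": 0.034}, {"dx": 0.4, "dy": -0.18, "dz": 0, "rx": 0, "ry": 0, "rz": 0}, {"dx": 0.8, "dy": -0.37, "dz": 0, "rx": 0, "ry": 0, "rz": 0}, {"dx": 1, "dy": -0.46, "dz": 0, "rx": 0, "ry": 0, "rz": 0}, {"dx": 1, "dy": -0.46, "dz": 0, "rx": 0, "ry": 0, "rz": 0}, {"dx": 1, "dy": -0.46, "dz": 0, "rx": 0, "ry": 0, "rz": 0}, {"dx": 1, "dy": -0.46, "dz": 0, "rx": 0, "ry": 0, "rz": 0}]'

```text
clock: 6.03
tcp_pos: [425.8, -41.4, 188.8]
orientation: [-3.139, -0.001, 1.25]
wrist_force: [0.6, 1.1, -2.5]
width: 0.27
grip_force: 88.6
```

Emit:
drive_tool --moves '[{"dx": 1, "dy": -0.46, "dz": 0, "rx": 0, "ry": 0, "rz": 0}, {"dx": 1, "dy": -0.46, "dz": 0, "rx": 0, "ry": 0, "rz": 0}, {"dx": 1, "dy": -0.46, "dz": 0, "rx": 0, "ry": 0, "rz": 0}, {"dx": 1, "dy": -0.46, "dz": 0, "rx": 0, "ry": 0, "rz": 0}, {"dx": 1, "dy": -0.46, "dz": 0, "rx": 0, "ry": 0, "rz": 0}, {"dx": 1, "dy": -0.46, "dz": 0, "rx": 0, "ry": 0, "rz": 0}, {"dx": 1, "dy": -0.46, "dz": 0, "rx": 0, "ry": 0, "rz": 0}, {"dx": 1, "dy": -0.46, "dz": 0, "rx": 0, "ry": 0, "rz": 0}, {"dx": 0, "dy": 0, "dz": 0, "rx": 0, "ry": 0, "rz": 0}, {"dx": 0, "dy": 0, "dz": 0, "rx": 0, "ry": 0, "rz": 0}]'

```text
clock: 6.87
tcp_pos: [396.5, 220.4, 188.9]
orientation: [-3.14, 0.001, 1.255]
wrist_force: [-0.1, 0.7, -2.7]
width: 0.269
grip_force: 88.8
```

```bash
python3 - <<'E'
from h import *
s=telemetry.state(); print(s['clock'],s['tcp_pos'],s['orientation'])
im=snap('wrist','w3')
E
```

```text
6.8667 [396.50960381 220.37053698 188.86347779] [-3.13981247e+00  1.05945746e-03  1.25522807e+00]
```

View pics/w3.png

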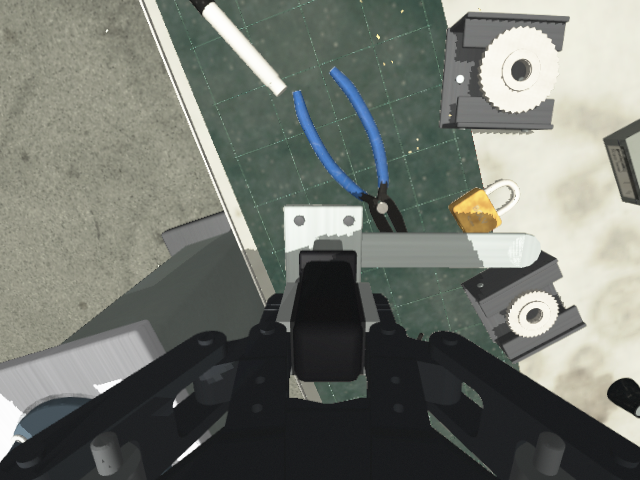

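The wrist view shows the larger wheel at (520,69) on the left stand. The stand opening faces the tongue along image x, and the lifter is held square with its tip at (541,250).

```bash
python3 - <<'E'
from h import *
im,c=load('w3')
z=cv2.resize(im[5:140,435:580],None,fx=4.4,fy=4.4,interpolation=cv2.INTER_CUBIC)
z=np.clip(255*(z/255.)**0.5,0,255).astype(np.uint8)
cv2.imwrite('pics/z3.png',z[:,:,::-1])
E
```

```text
(no output)
```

View pics/z3.png

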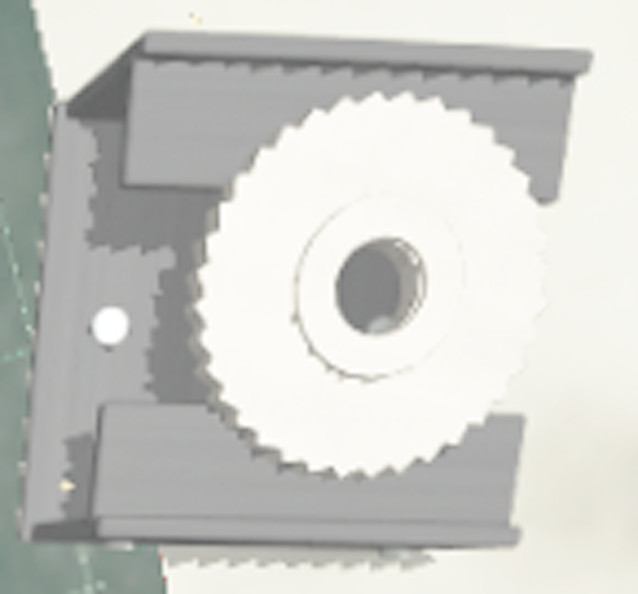

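```bash
python3 - <<'E'
from h import *
im,c=load('w3')
f=lambda l:(np.array(l,float)+.5)/4.4+[434.5,4.5]
A=plane(c,f([(125,185),(555,203),(103,403),(523,415)]),40)[:,:2]
B=plane(c,f([(148,32),(592,50),(98,541),(520,543)]),44)[:,:2]
for n,X in(('ledge',A),('rim',B)):
    for i in(0,2): d=X[i+1]-X[i]; print(n,np.linalg.norm(d),np.arctan2(d[1],d[0]))
    print(' gap',np.linalg.norm(X[0]-X[2]),np.linalg.norm(X[1]-X[3]),'centre',X.mean(0))
w=plane(c,f([(381,286)]),48)[0][:2]; print('wheel',w)
# lifter
zu=188.9-73.5
a=plane(c,[(283,206),(361,206)],zu+6)[:,:2]; d=a[1]-a[0]; print('heel',a,np.linalg.norm(d),np.arctan2(d[1],d[0]))
g=cv2.cvtColor(im,cv2.COLOR_RGB2GRAY)
U=plane(c,[(370,233),(520,233)],zu+4)[:,:2];L=plane(c,[(385,267),(520,267)],zu+4)[:,:2]
for e in(U,L): d=e[1]-e[0]; print('tongue',e.tolist(),np.arctan2(d[1],d[0]))
print('tip',plane(c,[(541,250)],zu+4))
yaw=telemetry.state()['orientation'][2]-np.pi/2; t=telemetry.state()['tcp_pos'][:2]; x=np.array([np.cos(yaw),np.sin(yaw)]); print('pred tip',t+142*x,yaw)
for col in (400,450,490): print(g[225:240,col],g[260:275,col])
E
```

```text
ledge 78.52252769962945 -0.32598932691981153
ledge 78.84353596054027 -0.32234123991168795
 gap 36.346596596566805 36.058039877371314 centre [570.52710421 291.05771577]
rim 78.57124308395657 -0.31774170927749457
rim 79.56010627110165 -0.3045239596325823
 gap 83.73789639008939 82.6806920667765 centre [570.87208345 290.94350083]
wheel [575.79302364 290.92523962]
heel [[379.38830517 257.68528771]
 [425.47451692 242.6526098 ]] 48.47597671862394 -0.3153042378584278
tongue [[426.0260912219432, 223.55432790280818], [519.0882457291343, 193.28788714702523]] -0.31443832084464174
tongue [[429.01432138499115, 198.00808384726315], [515.4346395162222, 169.58295768511812]] -0.31777075253154896
tip [[530.91209946 177.14987159 119.4       ]]
pred tip [531.74735598 174.88048931] -0.31769320800414924
[ 31  32  33  32  33  34  32  73 110 131 141 142 142 143 144] [142 144 143 141 141 141 139 104  75  77  80  80  78  77  77]
[ 87  88  87  87  87  92  94  92 108 130 140 144 142 142 142] [143 143 141 139 139 141 140 133  96  81  82  85  86  88  88]
[121 121 119 119 123 140 126 113 157 201 228 234 231 230 232] [232 232 231 229 228 230 231 166  74  54  53  52  53  51  52]
```

Emit:
drive_tool --moves '[{"dx": 0, "dy": 0, "dz": 0, "rx": 0, "ry": 0, "rz": 0.01}, {"dx": 0.4, "dy": -0.5, "dz": 0, "rx": 0, "ry": 0, "rz": 0}, {"dx": 0.9, "dy": -0.8, "dz": 0, "rx": 0, "ry": 0, "rz": 0}, {"dx": 1, "dy": -0.57, "dz": 0, "rx": 0, "ry": 0, "rz": 0}, {"dx": 1, "dy": 0, "dz": 0, "rx": 0, "ry": 0, "rz": 0}, {"dx": 0.5, "dy": 0, "dz": 0, "rx": 0, "ry": 0, "rz": 0}, {"dx": 0.28, "dy": 0, "dz": 0, "rx": 0, "ry": 0, "rz": 0}, {"dx": 0, "dy": 0, "dz": 0, "rx": 0, "ry": 0, "rz": 0}, {"dx": 0, "dy": 0, "dz": 0, "rx": 0, "ry": 0, "rz": 0}]'

```text
clock: 7.67
tcp_pos: [384.6, 351.1, 188.8]
orientation: [-3.14, 0.002, 1.241]
wrist_force: [-0.7, -1.5, -3.3]
width: 0.271
grip_force: 89.2
```

```bash
cat >> h.py <<'E'
def where():
    s=telemetry.state(); p=s['tcp_pos']; t=-0.324
    print('along',p[0]*np.cos(t)+p[1]*np.sin(t),'lat',-p[0]*np.sin(t)+p[1]*np.cos(t),'z',p[2],'yaw',s['orientation'][2]-np.pi/2,s['orientation'][:2],s['wrist_force'],s['clock'])
E
python3 -c "
from h import *
where(); t=-.324
for n,p in(('wheel',(575.8,290.9)),('centre',(570.6,291.05))): print(n,p[0]*np.cos(t)+p[1]*np.sin(t),-p[0]*np.sin(t)+p[1]*np.cos(t))
snap('wrist','w4')"
```

```text
along 252.80479485761728 lat 455.3100464695343 z 188.84667717486442 yaw -0.3298612748554304 [-3.14029103e+00  2.23327368e-03] [-0.67868509 -1.47558599 -3.33253206] 7.6667
wheel 453.22966559730924 459.0765951587504
centre 448.252469732089 457.56331351965116
```

View pics/w4.png

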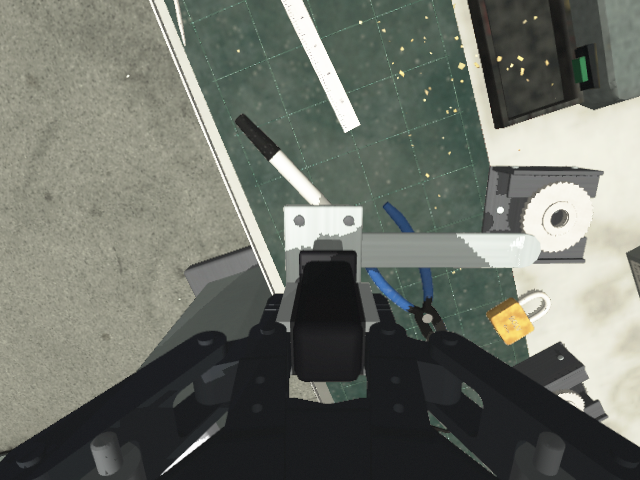

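Emit:
drive_tool --moves '[{"dx": 0.07, "dy": -0.1, "dz": 0, "rx": 0, "ry": 0, "rz": -0.006}, {"dx": 0, "dy": 0, "dz": 0.5, "rx": 0, "ry": 0, "rz": 0}, {"dx": 0, "dy": 0, "dz": 0.9, "rx": 0, "ry": 0, "rz": 0}, {"dx": 0, "dy": 0, "dz": 0.9, "rx": 0, "ry": 0, "rz": 0}, {"dx": 0, "dy": 0, "dz": 0.45, "rx": 0, "ry": 0, "rz": 0}, {"dx": 0, "dy": 0, "dz": 0.2, "rx": 0, "ry": 0, "rz": 0}, {"dx": 0, "dy": 0, "dz": 0, "rx": 0, "ry": 0, "rz": 0}, {"dx": 0, "dy": 0, "dz": 0, "rx": 0, "ry": 0, "rz": 0}]'

```text
clock: 8.38
tcp_pos: [383.1, 355.4, 101.2]
orientation: [3.141, -0.0, 1.246]
wrist_force: [0.1, 0.4, -3.4]
width: 0.275
grip_force: 89.0
```

```bash
python3 -c "
from h import *
im,c=load('w4'); print('wheel',plane(c,[(560,217.5)],48))
where(); snap('wrist','w5'); snap('side','s5')
a=cv2.imread('pics/w5.png')[130:330,250:640]; b=cv2.imread('pics/s5.png')[230:360,150:345]
cv=np.zeros((600,800,3),np.uint8); cv[:200*2-90]=cv2.resize(a,(780,400))[:310,:].repeat(1,0) if False else 0
A=cv2.resize(a,(600,308)); B=cv2.resize(b,(435,290)); cv[:308,:600]=A; cv[310:600,:435]=B; cv2.imwrite('pics/z5.png',cv)"
```

```text
wheel [[576.25016494 291.82153195  48.        ]]
along 250.01095222867335 lat 458.8839180490402 z 101.21561486568632 yaw -0.3245201912514819 [ 3.14138596e+00 -2.24166370e-04] [ 0.09352532  0.4105025  -3.354879  ] 8.3833
```

View pics/z5.png

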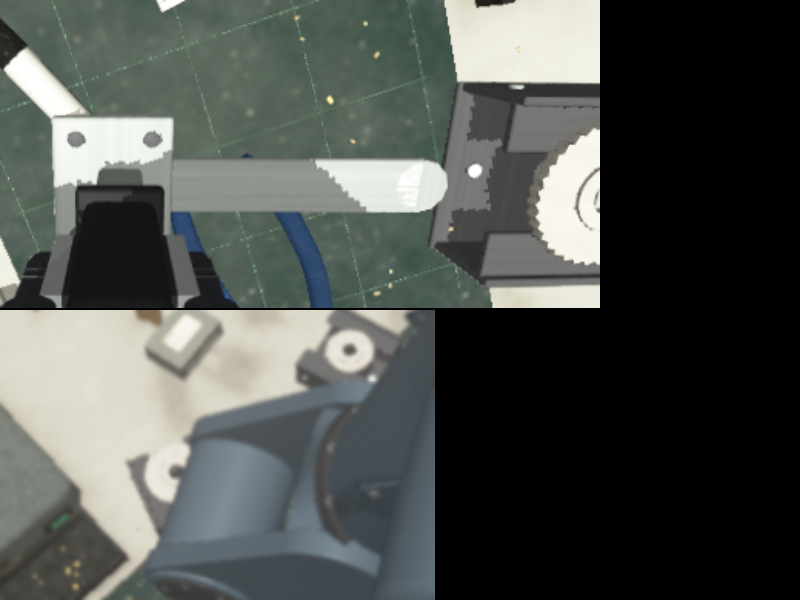

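The tongue is in front of the stand and level with it: tongue mid row is about 186 and the ledge inner edges are at rows 152 and 235 in the crop. I'll check the lateral offset numerically; that was the tenth and last picture.

```bash
python3 -c "
from h import *
im,c=load('w5'); t=-.324; n=np.array([-np.sin(t),np.cos(t)]); d=np.array([np.cos(t),np.sin(t)])
f=lambda l:(np.array(l,float)+.5)/1.5385+[249.5,129.5]
for nm,p,z in(('tongue up',[(200,160),(400,159)],32),('tongue lo',[(200,211),(400,212)],32),('ledge up',[(512,152),(540,153)],40),('ledge lo',[(488,234),(540,236)],40),('tip',[(447,186)],32)):
  P=plane(c,f(p),z)[:,:2]; print(nm,'lat',P@n,'along',P@d)
"
```

```text
tongue up lat [470.64021724 471.07269802] along [283.53305338 368.29926639]
tongue lo lat [447.87731282 447.12017451] along [284.51668513 371.99144575]
ledge up lat [476.324566   475.91925203] along [410.84779027 423.16861439]
ledge lo lat [439.92923888 438.7295211 ] along [407.99125014 431.99392577]
tip lat [459.00139196] along [390.99638109]
```

Emit:
drive_tool --moves '[{"dx": 0, "dy": 0.2, "dz": 0, "rx": 0, "ry": 0, "rz": 0}, {"dx": 0, "dy": 0.3, "dz": 0, "rx": 0, "ry": 0, "rz": 0}, {"dx": 0, "dy": 0.3, "dz": 0, "rx": 0, "ry": 0, "rz": 0}, {"dx": 0, "dy": 0.3, "dz": 0, "rx": 0, "ry": 0, "rz": 0}, {"dx": 0, "dy": 0.3, "dz": 0, "rx": 0, "ry": 0, "rz": 0}, {"dx": 0, "dy": 0.2, "dz": 0, "rx": 0, "ry": 0, "rz": 0}, {"dx": 0, "dy": 0, "dz": 0, "rx": 0, "ry": 0, "rz": 0}]'

```text
clock: 9.07
tcp_pos: [430.6, 340.0, 100.9]
orientation: [3.14, -0.001, 1.245]
wrist_force: [0.3, 0.2, -3.0]
width: 0.274
grip_force: 89.2
```

```bash
python3 -c "
from h import *
where()"
```

```text
along 299.96696793495875 lat 459.4209070656435 z 100.91263977185241 yaw -0.32556712570053925 [ 3.13991138e+00 -1.33303267e-03] [ 0.26212578  0.15506961 -3.0035895 ] 9.0667
```

Emit:
drive_tool --moves '[{"dx": -0.03, "dy": 0.2, "dz": 0, "rx": 0, "ry": 0, "rz": 0}, {"dx": 0, "dy": 0.3, "dz": 0, "rx": 0, "ry": 0, "rz": 0}, {"dx": 0, "dy": 0.3, "dz": 0, "rx": 0, "ry": 0, "rz": 0}, {"dx": 0, "dy": 0.3, "dz": 0, "rx": 0, "ry": 0, "rz": 0}, {"dx": 0, "dy": 0.3, "dz": 0, "rx": 0, "ry": 0, "rz": 0}, {"dx": 0, "dy": 0.3, "dz": 0, "rx": 0, "ry": 0, "rz": 0}, {"dx": 0, "dy": 0.25, "dz": 0, "rx": 0, "ry": 0, "rz": 0}, {"dx": 0, "dy": 0.2, "dz": 0, "rx": 0, "ry": 0, "rz": 0}, {"dx": 0, "dy": 0, "dz": 0, "rx": 0, "ry": 0, "rz": 0}, {"dx": 0, "dy": 0, "dz": 0, "rx": 0, "ry": 0, "rz": 0}]'

```text
clock: 9.9
tcp_pos: [489.3, 318.8, 100.7]
orientation: [-3.141, 0.0, 1.246]
wrist_force: [0.3, 0.4, -3.3]
width: 0.271
grip_force: 89.2
```

```bash
python3 - <<'E'
from h import *
where(); im=snap('wrist','w6'); c=load('w6')[1]
g=cv2.cvtColor(im,cv2.COLOR_RGB2GRAY); h=cv2.cvtColor(im,cv2.COLOR_RGB2HSV)
t=-.324; n=np.array([-np.sin(t),np.cos(t)]); d=np.array([np.cos(t),np.sin(t)])
print('expected px',proj(c,[[576,291.4,48]]))
u,v=proj(c,[[576,291.4,48]])[0].astype(int)
R=g[v-22:v+22,u-22:u+22]; m=(R<150).astype(np.uint8)
k,l,s,ce=cv2.connectedComponentsWithStats(m)
for i in range(1,k):
    if s[i,4]>40: P=plane(c,[ce[i]+[u-22,v-22]],48)[0,:2]; print(s[i],P,'lat',P@n,'along',P@d)
E
```

```text
along 362.3320848369488 lat 457.9504980201149 z 100.70265462836072 yaw -0.32452734060072363 [-3.14115679e+00  1.66890021e-04] [ 0.29560516  0.41957185 -3.25755593] 9.9
expected px [[477.06697163 257.16518043]]
[  9  11  27  25 430] [575.33772331 290.35920936] lat 458.4167712339409 along 452.96360800572774
```

Emit:
drive_tool --moves '[{"dx": 0, "dy": 0.05, "dz": 0, "rx": 0, "ry": 0, "rz": 0}, {"dx": 0, "dy": 0, "dz": -0.1, "rx": 0, "ry": 0, "rz": 0}, {"dx": 0, "dy": 0, "dz": -0.1, "rx": 0, "ry": 0, "rz": 0}, {"dx": 0, "dy": 0, "dz": -0.07, "rx": 0, "ry": 0, "rz": 0}, {"dx": 0, "dy": 0, "dz": -0.05, "rx": 0, "ry": 0, "rz": 0}, {"dx": 0, "dy": 0, "dz": -0.05, "rx": 0, "ry": 0, "rz": 0}, {"dx": 0, "dy": 0, "dz": -0.07, "rx": 0, "ry": 0, "rz": 0}, {"dx": 0, "dy": 0, "dz": -0.1, "rx": 0, "ry": 0, "rz": 0}, {"dx": 0, "dy": 0, "dz": 0, "rx": 0, "ry": 0, "rz": 0}, {"dx": 0, "dy": 0, "dz": 0, "rx": 0, "ry": 0, "rz": 0}]'

```text
clock: 10.78
tcp_pos: [490.7, 318.6, 117.2]
orientation: [3.141, -0.0, 1.247]
wrist_force: [-1.1, -0.0, -3.8]
width: 0.27
grip_force: 89.2
```

```bash
cat > chk.py <<'E'
from h import *
import sys
where(); s=telemetry.state(); p=s['tcp_pos']; im=snap('wrist',sys.argv[1]); c=load(sys.argv[1])[1]
t=s['orientation'][2]-np.pi/2; d=np.array([np.cos(t),np.sin(t)]); n=np.array([-d[1],d[0]]); zt=p[2]-73.5+4+8
q=np.r_[p[:2]+89*d,zt]; u,v=proj(c,q)[0].astype(int); g=cv2.cvtColor(im,cv2.COLOR_RGB2GRAY)
k,l,st,ce=cv2.connectedComponentsWithStats((g[v-30:v+30,u-30:u+30]<150).astype(np.uint8))
for i in range(1,k):
    if st[i,4]>60: P=plane(c,[ce[i]+[u-30,v-30]],zt)[0,:2]-p[:2]; print(st[i],'hole rel tcp along',P@d,'lat',P@n)
print('grip',s['grip_force'],'vel',abs(s['joint_vel']).max())
E
python3 chk.py w7
```

```text
along 363.77642912787525 lat 458.21819562636483 z 117.23790367280097 yaw -0.32394931213719236 [ 3.14121963e+00 -3.55641522e-04] [-1.13782503 -0.02999601 -3.84785599] 10.7833
[ 8  9 14 31 64] hole rel tcp along 76.3933286902451 lat 5.393088954194134
[ 20  18  24  23 375] hole rel tcp along 88.74328772227007 lat -0.15388287551756719
grip 89.21500325202942 vel 0.005131021700730282
```

The wheel is on the tongue: the load rose by about 0.8 N and its hole is 89 mm from the handle axis, on the centreline. I'll raise it.

Emit:
drive_tool --moves '[{"dx": 0, "dy": 0, "dz": -0.15, "rx": 0, "ry": 0, "rz": 0}, {"dx": 0, "dy": 0, "dz": -0.3, "rx": 0, "ry": 0, "rz": 0}, {"dx": 0, "dy": 0, "dz": -0.4, "rx": 0, "ry": 0, "rz": 0}, {"dx": 0, "dy": 0, "dz": -0.4, "rx": 0, "ry": 0, "rz": 0}, {"dx": 0, "dy": 0, "dz": -0.4, "rx": 0, "ry": 0, "rz": 0}, {"dx": 0, "dy": 0, "dz": -0.4, "rx": 0, "ry": 0, "rz": 0}, {"dx": 0, "dy": 0, "dz": -0.4, "rx": 0, "ry": 0, "rz": 0}, {"dx": 0, "dy": 0, "dz": -0.4, "rx": 0, "ry": 0, "rz": 0}, {"dx": 0, "dy": 0, "dz": -0.4, "rx": 0, "ry": 0, "rz": 0}, {"dx": 0, "dy": 0, "dz": -0.4, "rx": 0, "ry": 0, "rz": 0}]'

```text
clock: 11.67
tcp_pos: [490.4, 318.4, 227.9]
orientation: [3.141, -0.0, 1.247]
wrist_force: [0.1, 0.6, -4.6]
width: 0.269
grip_force: 89.0
```

Emit:
drive_tool --moves '[{"dx": 0, "dy": 0, "dz": -0.4, "rx": 0, "ry": 0, "rz": 0}, {"dx": 0, "dy": 0, "dz": -0.4, "rx": 0, "ry": 0, "rz": 0}, {"dx": 0, "dy": 0, "dz": -0.3, "rx": 0, "ry": 0, "rz": 0}, {"dx": 0, "dy": 0, "dz": -0.2, "rx": 0, "ry": 0, "rz": 0}, {"dx": 0, "dy": 0, "dz": -0.1, "rx": 0, "ry": 0, "rz": 0}, {"dx": 0, "dy": 0, "dz": -0.05, "rx": 0, "ry": 0, "rz": 0}, {"dx": 0, "dy": 0, "dz": 0, "rx": 0, "ry": 0, "rz": 0}, {"dx": 0, "dy": 0, "dz": 0, "rx": 0, "ry": 0, "rz": 0}, {"dx": 0, "dy": 0, "dz": 0, "rx": 0, "ry": 0, "rz": 0}, {"dx": 0, "dy": 0, "dz": 0, "rx": 0, "ry": 0, "rz": 0}]'

```text
clock: 12.5
tcp_pos: [490.3, 318.4, 269.3]
orientation: [-3.141, 0.001, 1.247]
wrist_force: [0.2, 0.3, -3.6]
width: 0.266
grip_force: 89.1
```

```bash
python3 chk.py w8
```

```text
along 363.4216180940248 lat 457.90452146238636 z 269.31982957035984 yaw -0.323936708206809 [-3.14050879e+00  8.88319084e-04] [ 0.17398634  0.33660688 -3.60704279] 12.5
[ 7  9 17 32 67] hole rel tcp along 76.63536432621778 lat 5.957606344481963
[ 19  18  25  24 407] hole rel tcp along 88.98470066665037 lat 0.043492737481638954
grip 89.06534314155579 vel 0.0032377022248962772
```

```bash
python3 -c "
from cell import close_job
print(close_job())"
```

```text
the job is handed in; nothing more can be done
None
```

The larger wheel is up on the lifter's tongue, steady, with its underside about 200 mm above the worktop. The job was handed in at 12.5 s with the lifter still gripped, and the gripper and lifter stayed clear of the smaller wheel.

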